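# Press the board press down with the hand tamper

### The arm

A 6-joint arm with a two-finger parallel gripper is mounted at the origin on the work surface; the furniture and walls round the work are solid. World frame = base frame: x ahead of the robot, y to its left, z up, the work surface at z = 0. Lengths are in mm, angles in rad, forces in N, time in s.
With the tool pointing down it reaches from about 275 to 750 mm from the base axis. Payload 10.2 kg.
Tool frame: the origin (TCP) lies at the very end of the fingers, on their centre line; the grasp point (between the pads) lies 19 mm behind it; z points along the fingers, y is the line along which they close (so a half turn about z gives the same grasp; the last joint's range is limited). The gripper opens to 85 mm and grips with 20 to 120 N. Pads are 22 mm wide; open, the fingers measure 114 mm over their backs; the gripper's body (76 mm by 85 mm) begins 54 mm behind the grasp point. The pads swing forward as they close: fully open they stand 13 mm farther back than shut.
Start: joints at [-1.551, 0.313, 1.498, -0, 1.331, -0.223], TCP at [126.208, -509.61, 204.094] pointing down, gripper open.
Joint ranges: [-2.94, 2.94], [-0.97, 2.17], [0.19, 2.56], [-1.23, 4.37], [0.02, 3.11], [-2.88, 2.88]. Speed limits (rad/s): [2.39, 2.39, 3.01, 3.14, 3.14, 3.14].

### API

Orientations are given as a unit quaternion [w, x, y, z].
In Python, from rig import telemetry, optics, ctrl gives the robot as it stands.
- The arm moves only by the tool servo_tool, never from a script. Its argument "deltas" is a list of rows, each a list of 3 entries, a list of its own where there are three numbers: the shift along the tool's x, y, z in units of 20 cm (1.0 is 20 cm), then the turn, a rotation vector about the tool's x, y, z in units of 90 degrees (1.0 is 90 degrees), then the opening, from 0 (shut) to 1 (fully open). A call has 1 to 8 rows; each row shifts and turns the commanded pose from where the row before left it, along the tool's axes as they then stand; what a row does not reach is not made up. A row lasts 1/10 s, in which the tool goes at most 50 mm and 8.59 degrees, less where a joint would pass 70% of its speed; a pose out of reach is approached as far as the arm can. A call with a number of a shift or a turn outside -1 to 1 is refused whole. A call with a gripper value outside its range is refused whole. The fingers move at their own pace and stop on an object; "squeeze" is the grip in N (left out, the last holds). Time passes only in rows, so rows that do not move let the fingers close. It gives the time, the measured TCP pose, the force, the opening and the grip force at its end, in the units of the state.
- telemetry.sense(): the state, without advancing time (a new reading comes with each control period).
- optics.capture(name): name is "side" or "top" or "wrist"; returns the picture (480x640x3 uint8, blue, green, red); there is no depth.
- optics.camera_model(name): a dict with "vfov" (degrees; the focal length in pixels is half the picture's height over the tangent of half this angle, whatever the lens; pixels are square), "cx", "cy" (the principal point, pixels), "R" (3x3) and "t" (3): a world point X has camera coordinates R X + t; the wrist camera has in their place "mount" (4x4, takes a point from camera to tool coordinates, whose origin is the TCP and whose axes are the flange's). Camera axes: x right, y down, z forward; pixel columns grow to the right and rows downward; lengths in mm; the calibration is good to about 2 mm. A picture is of the moment at which its call begins: read the wrist's pose just before it. camera_model takes no time and is no camera call.
- ctrl.finish_job(): hands the job in; it is judged then, once.
The state is a dict: "time_s": time; "joints": joint angles; "dq": joint speeds; "tau": joint torques, N m; "eef_pos": TCP position; "ee_rot": TCP orientation; "force": force on the tool from outside, world axes, zero at the start; "wrist_torque": the same for the moment, N m; "grip_width": opening from 0.0 (shut) to 1.0 (fully open); "grip_force": force on a finger pad.
Only numpy, scipy, OpenCV 4.12 (cv2) and the standard library are available. Lean on these libraries where they do the work, as an engineer would, in place of code of your own. Each camera call takes 0.05 s, during which the arm holds its last target. There are 200 camera calls.

### The job

The hand tamper lies on its side: stand it on its square foot on the table and let go of it, then take it again by the upper end of its upright handle and, with the foot flat on it, press the sprung plate of the board press squarely down until it bottoms out firmly and level on the pack of boards hidden underneath; keep it pressed for about a second, and do not ram it. Then stand the tamper back on its foot on the table and let go, leaving the plate down and the other things on the table where they were.

Things in the scene. Friction and masses are not known exactly. Their poses are not given: they have to be found in the camera images.
- tamper: The hand tamper, 140 mm long, 0.25 to 0.5 kg: dark steel foot block 70 x 70 mm, 40 mm thick, with a round wooden handle 30 mm in diameter and 100 mm long from its middle. It starts lying on a side of the foot, handle level and pointing roughly away from the robot. x runs from the pressing face along the handle. Origin: on the side underneath when lying, 35 mm off the axis, 70 mm from the face.
- tamper_handle (a point): Point on the handle's axis, 95 mm from the pressing face and 45 mm from the handle's free end; 35 mm above the table while the tamper lies. Same axes as the tamper. Once the handle is raised more than about 45 degrees with the foot's edge on the table, the heavy foot makes the tamper tip upright by itself (centre of mass 25 to 35 mm from the face).
- tamper_foot (a point): Centre of the tamper's flat square pressing face (the underside when it stands); same axes as the tamper, x towards the handle.
- board_press: The board press, fixed to the table: a grey open-topped square metal box, 128 x 128 mm outside, walls 8 mm thick, well 112 x 112 mm inside, rim 70 mm high, on a flange 156 x 156 x 8 mm. Origin at the centre of its underside, z up, x and y along its walls. The tamper's foot enters the well with 20 mm to spare each side when square, and at any turn.
- press_rim (a point): Centre of the press's mouth, at the height of its rim (70 mm above the table).
- press_plate: Sprung aluminium plate, 106 x 106 x 6 mm, in the well; origin at the centre of its upper face, z its normal. Slides straight down, and tips freely to any side by up to 0.12 rad (starts a little tipped). Needs 5 to 8 N to move down; rubbing catches hold it where it is left, so it does not come back up. Firmly bottomed: a steady push of at least 12 N, 15 to 25 N is right; over 70 N is ramming.
- press_depth (a joint): How far the plate's centre is below its highest position, in m (0 to 0.034); its upper face is 58 mm minus this above the table. Starts at 0 to 6 mm. It bottoms out on the hidden boards at 17 to 27 mm, a depth that differs each time and can only be felt: the resistance rises sharply.
- jar: Bystander: small screw-lid ink jar, 68 mm in diameter, 63 mm high. Origin at the centre of its underside.
- clamp: Bystander: black spring clamp, 40 x 111 x 24 mm, lying. Origin at the centre of its underside.
- white_marker: Bystander: white marker pen with a red cap, 136 mm long, 16 mm thick. Origin at the centre of its underside.
- scissors: Bystander: tailor scissors with red bows, closed, 107 x 231 x 12 mm, lying flat. Origin at the centre of the underside.
- black_marker: Bystander: black marker pen, 136 mm long, 16 mm thick. Origin at the centre of its underside.
Not all that is in view belongs to the job. What is meant by the tamper is not turquoise, and is the larger of those in its own colour.

How it is judged (in metres and radians):
On the way, in this order (a step that is already met when the one before it is completed fails the run):
1. the tamper stands upright on its foot on the table, let go (angle between tamper_foot's own x axis and vertical below 0.06 rad and height (world z) of tamper_foot below 0.006 m and contact force between the fingers and tamper below 0.2 N and linear speed of tamper below 0.02 m/s), for 0.2 s.
2. with the tamper upright, its foot presses the plate at 12 N or more, bottomed out at rest and level within 2.6 degrees, for 0.4 s (contact force between tamper and press_plate above 12 N and angle between press_plate's own z axis and vertical below 0.045 rad and value of joint press_depth above 0.0155 m and velocity of joint press_depth below 0.002 m/s and angle between tamper_foot's own x axis and vertical below 0.09 rad), for 0.4 s.
At the end, for the whole second after the job is handed in: The tamper stands upright (within 3.4 degrees) on its foot on the table, let go and at rest; the press plate is still down, at least 15.5 mm below its highest position and level within 2.6 degrees (all of step 1 and value of joint press_depth above 0.0155 m and angle between press_plate's own z axis and vertical below 0.045 rad); the robot touches nothing.
It fails at once if the plate is rammed (over 70 N) (contact force between tamper and press_plate above 70 N).
It fails at once if a bystander is shifted by more than 30 mm (distance of any of jar, clamp, white_marker, scissors, black_marker from where it was at the start of the episode above 0.03 m).
It also fails if it takes over 72 s, if anything falls off the work surface, if the arm or the gripper's body presses on something with over 40 N, if the wrist force passes 120 N, or if a joint passes its speed limit or range.

## Working session

There is one attempt and no reset: what is moved stays moved. The work goes in short steps, Python scripts to look and compute and a tool call to move; the robot and the scene stay as the last step left them, time stands still between calls to the robot, and variables do not carry over. Pictures are saved under pics/ and viewed, at most 10 in all, crops included, and the job is handed in when it is done.

Besides the shell and the picture viewer there is one more tool, called after "Request:" as name(argument=value, ...), one argument or row to a line, values as JSON. servo_tool: Moves the arm, as the interface text tells. Its arguments: {"type":"object","properties":{"deltas":{"type":"array"},"squeeze":{"type":"number"}},"required":["deltas"]}

```bash
mkdir -p pics; python3 - <<'E'
from rig import telemetry, optics
import cv2
for n in("top","side"):
    cv2.imwrite(f"pics/{n}0.png",optics.capture(n))
    m=optics.camera_model(n);print(n,m)
print(optics.camera_model("wrist"));print(telemetry.sense())
E
```

```text
top {'vfov': 54.25282565426143, 'cx': 312.9189123165738, 'cy': 229.03642074766606, 'R': array([[-0.00618409, -0.99985308,  0.0159869 ],
       [-0.99709138,  0.00495095, -0.07605442],
       [ 0.0759641 , -0.01641073, -0.9969755 ]]), 't': array([  -3.1237491 ,  593.04821135, 1565.80076641])}
side {'vfov': 57.75116287438396, 'cx': 325.8754661342257, 'cy': 232.64683583487252, 'R': array([[-0.99676834,  0.08027458, -0.00297804],
       [ 0.04717187,  0.55492011, -0.83056516],
       [-0.0650207 , -0.82802154, -0.55691349]]), 't': array([ 561.62685238,   30.03497573, 1160.23119549])}
{'vfov': 65.42681872712552, 'cx': 313.01644447370626, 'cy': 240.15333055167662, 'mount': array([[ 1.77738244e-03, -9.45439182e-01, -3.25793790e-01,
         8.45642430e+01],
       [ 9.99998394e-01,  1.75577347e-03,  3.60358481e-04,
         2.01428105e-01],
       [ 2.31323066e-04, -3.25793907e-01,  9.45440784e-01,
        -1.68600348e+02],
       [ 0.00000000e+00,  0.00000000e+00,  0.00000000e+00,
         1.00000000e+00]])}
{'time_s': 0.1, 'joints': array([-1.55136652e+00,  3.13392639e-01,  1.49834932e+00,  3.16661224e-05,
        1.33100553e+00, -2.23409211e-01]), 'dq': array([ 0.00088051, -0.00124161, -0.00110197, -0.00034165, -0.0016408 ,
       -0.00128616]), 'tau': array([ 2.70466116e-03, -4.12900651e+01, -2.60146576e+01, -2.65128656e-04,
        2.93164790e-03, -1.36476712e-05]), 'eef_pos': array([ 126.22819502, -509.33607865,  203.59748288]), 'ee_rot': array([-5.72852751e-04,  9.92637994e-01,  1.21117626e-01,  7.40866993e-05]), 'force': array([-0.37630002,  0.52495317, -0.339075  ]), 'wrist_torque': array([-0.00428572,  0.02101495,  0.02293599]), 'grip_force': 0.0, 'grip_width': 1.0000012049741078}
```

View pics/top0.png

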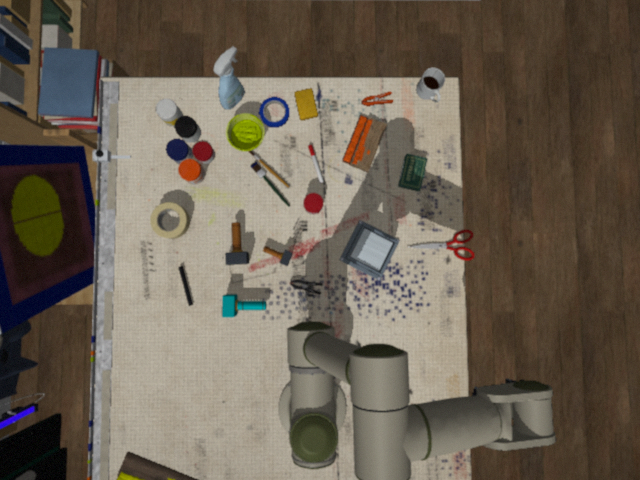

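View pics/side0.png

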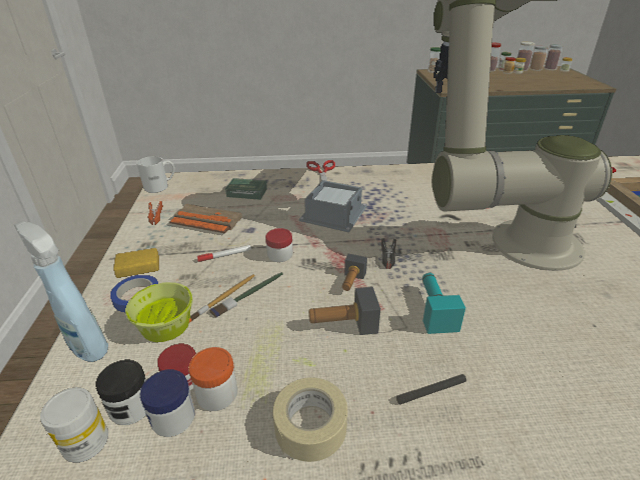

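Three tampers are in the top view. The turquoise one at (243,305) is excluded by colour. The small dark-and-wood one at (279,250) is the smaller of its colour, so the larger dark-and-wood one at (236,245) fits: its handle points away from the robot. I'll confirm this in an enlarged crop.

```bash
python3 - <<'E'
import cv2,numpy as np
t=cv2.imread("pics/top0.png");s=cv2.imread("pics/side0.png")
a=cv2.resize(t[210:290,215:415],(800,320),interpolation=cv2.INTER_CUBIC)   # x4
b=cv2.resize(s[175:345,300:400],(0,0),fx=1.6,fy=1.6)
b=cv2.resize(s[270:340,300:500],(800,280),interpolation=cv2.INTER_CUBIC)
cv2.imwrite("pics/crop.png",np.vstack([a,b]))
E
cat > h.py <<'E'
import numpy as np, cv2
from rig import telemetry, optics
from scipy.spatial.transform import Rotation as Rn
def model(n):
    m=optics.camera_model(n); f=240/np.tan(np.radians(m["vfov"]/2)); 
    if n=="wrist":
        s=telemetry.sense(); q=s["ee_rot"]; Rt=Rn.from_quat([q[1],q[2],q[3],q[0]]).as_matrix()
        M=np.array(m["mount"]); Rcw=Rt@M[:3,:3]; c=Rt@M[:3,3]+s["eef_pos"]
        return f,m["cx"],m["cy"],Rcw.T,-Rcw.T@c
    return f,m["cx"],m["cy"],np.array(m["R"]),np.array(m["t"])
def unproj(M,u,v,z):
    f,cx,cy,R,t=M; d=R.T@np.array([(u-cx)/f,(v-cy)/f,1]); c=-R.T@t
    return c+d*(z-c[2])/d[2]
def proj(M,X):
    f,cx,cy,R,t=M; p=R@np.array(X,float)+t; return np.array([cx+f*p[0]/p[2],cy+f*p[1]/p[2]])
def pose():
    s=telemetry.sense(); q=s["ee_rot"]; return s,Rn.from_quat([q[1],q[2],q[3],q[0]]).as_matrix()
E
```

```text
(no output)
```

View pics/crop.png

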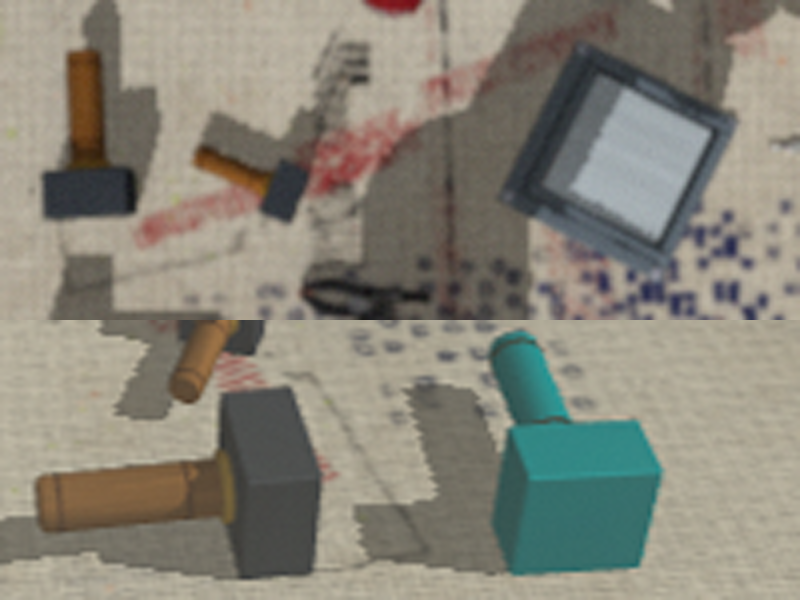

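The enlarged crop confirms the large dark-steel and wood tamper (handle end at top-view pixel (235.5,222.5), foot around (237,258)). The press mouth is around (369,248).

```bash
python3 - <<'E'
from h import *
M=model("top");S=model("side")
c=lambda x,y:(215+(x+.5)/4-.5,210+(y+.5)/4-.5)
print("handle end",unproj(M,*c(83,50),40),"handle root",unproj(M,*c(88,162),40))
for p in[(43,172),(132,168),(134,213),(47,217)]:print("foot",unproj(M,*c(*p),70).round(0))
r=[unproj(M,*c(*p),70) for p in[(583,43),(735,117),(655,262),(502,195)]]
for p in r:print("rim",p.round(0))
for n,p,z in[("clamp",(367,295),12),("jar",(392,-20),63),("smalltamper",(285,190),40)]:print(n,unproj(M,*c(*p),z).round(0))
for n,u,v in[("sidefoot corner near top",0,0)]:pass
s=lambda x,y:(300+(x+.5)/4-.5,270+(y-320+.5)/4-.5)
for p in[(221,395),(290,387),(319,478),(237,482)]:print("side foot",unproj(S,*s(*p),70).round(0))
print("side end",unproj(S,*s(50,503),35).round(0))
E
```

```text
handle end [616.19429503 253.38251294  40.        ] handle root [522.46278997 248.62920158  40.        ]
foot [514. 281.  70.]
foot [516. 208.  70.]
foot [480. 207.  70.]
foot [477. 277.  70.]
rim [ 617. -162.   70.]
rim [ 556. -287.   70.]
rim [ 437. -219.   70.]
rim [493. -94.  70.]
clamp [410.  17.  12.]
jar [671.  -5.  63.]
smalltamper [498.  85.  40.]
side foot [520. 216.  70.]
side foot [483. 213.  70.]
side foot [480. 281.  70.]
side foot [521. 281.  70.]
side end [612. 252.  35.]
```

Request:
servo_tool(
  deltas=[
    [[0.153, -0.153, 0], [0, 0, 0], 1],
    [[0.153, -0.153, 0], [0, 0, 0], 1],
    [[0.153, -0.153, 0], [0, 0, 0], 1],
    [[0.153, -0.153, 0], [0, 0, 0], 1],
    [[0.153, -0.153, 0], [0, 0, 0], 1],
    [[0.153, -0.153, 0], [0, 0, 0], 1],
    [[0.153, -0.153, 0], [0, 0, 0], 1],
    [[0.153, -0.153, 0], [0, 0, 0], 1],
  ],
  squeeze=60,
)

```text
time_s: 0.9
eef_pos: [305.4, -211.4, 204.0]
ee_rot: [-0.0, 0.993, 0.121, 0.0]
force: [0.5, 0.3, -0.7]
grip_width: 0.996
grip_force: 0.0
```

Request:
servo_tool(
  deltas=[
    [[0.153, -0.153, 0], [0, 0, 0], 1],
    [[0.153, -0.153, 0], [0, 0, 0], 1],
    [[0.153, -0.153, 0], [0, 0, 0], 1],
    [[0.153, -0.153, 0], [0, 0, 0], 1],
    [[0.153, -0.153, 0], [0, 0, 0], 1],
    [[0.153, -0.153, 0], [0, 0, 0], 1],
    [[0.153, -0.153, 0], [0, 0, 0], 1],
    [[0.153, -0.153, 0], [0, 0, 0], 1],
  ],
)

```text
time_s: 1.7
eef_pos: [484.2, 85.2, 203.9]
ee_rot: [-0.0, 0.993, 0.121, -0.0]
force: [-0.2, -0.9, 0.6]
grip_width: 1.002
grip_force: 0.0
```

Request:
servo_tool(
  deltas=[
    [[0.153, -0.153, 0], [0, 0, 0.03], 1],
    [[0.153, -0.153, 0], [0, 0, 0.03], 1],
    [[0.153, -0.153, 0], [0, 0, 0.03], 1],
    [[0.153, -0.153, 0], [0, 0, 0.03], 1],
    [[0, 0, 0], [0, 0, 0], 1],
    [[0, 0, 0], [0, 0, 0], 1],
  ],
)

```text
time_s: 2.3
eef_pos: [582.9, 224.9, 203.0]
ee_rot: [0.0, 1.0, 0.028, -0.001]
force: [-0.0, -0.3, -0.4]
grip_width: 1.0
grip_force: 0.0
```

```bash
cat >> h.py <<'E'
def to(x,y,z):
    s,R=pose(); print("t",round(s["time_s"],2),"pos",s["eef_pos"].round(1),"axes\n",R.round(3),"\nj",s["joints"].round(2),"F",s["force"].round(1),"grip",round(s["grip_width"],3),round(s["grip_force"],1))
    print("delta units",(R.T@(np.array([x,y,z])-s["eef_pos"])/200).round(3))
E
python3 - <<'E'
from h import *
to(573,250,16)
M=model("wrist");im=optics.capture("wrist")
for a in(95,140):
    print(a,proj(M,[478+a,244.5+a*.055,50]))
cv2.imwrite("pics/w1.png",im)
E
```

```text
t 2.3 pos [582.9 224.9 203. ] axes
 [[ 0.998  0.056 -0.002]
 [ 0.056 -0.998 -0.001]
 [-0.002  0.    -1.   ]] 
j [ 0.18  0.54  1.17 -0.    1.44  1.7 ] F [-0.  -0.3 -0.4] grip 1.0 0.0
delta units [-0.041 -0.128  0.935]
95 [284.42847576 221.08763263]
140 [283.23765427 170.41484538]
```

View pics/w1.png

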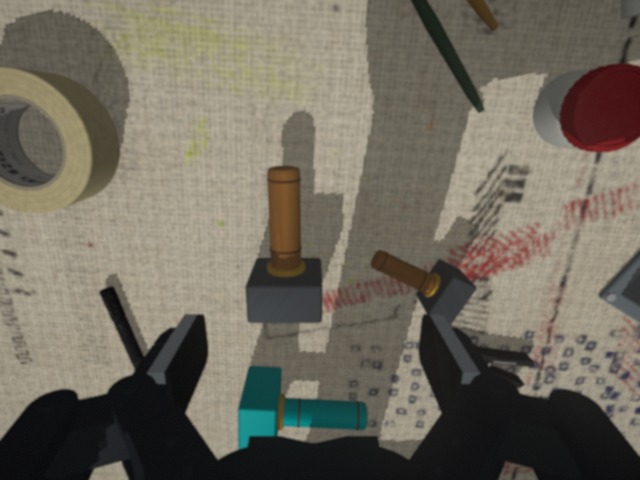

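The wrist view shows the wood handle from (286,265) to its end at (284,167). This agrees with the prediction, so I'll descend on it.

Request:
servo_tool(
  deltas=[
    [[-0.006, -0.032, 0.12], [0, 0, 0], 1],
    [[-0.006, -0.032, 0.12], [0, 0, 0], 1],
    [[-0.006, -0.032, 0.12], [0, 0, 0], 1],
    [[-0.006, -0.032, 0.12], [0, 0, 0], 1],
    [[0, 0, 0.12], [0, 0, 0], 1],
    [[0, 0, 0.12], [0, 0, 0], 1],
    [[0, 0, 0.12], [0, 0, 0], 1],
    [[0, 0, 0.11], [0, 0, 0], 1],
  ],
)

```text
time_s: 3.15
eef_pos: [576.6, 248.7, 13.9]
ee_rot: [0.0, 1.0, 0.027, 0.0]
force: [-0.4, -0.6, 0.7]
grip_width: 1.004
grip_force: 0.0
```

Request:
servo_tool(
  deltas=[
    [[0, 0, 0], [0, 0, 0], 0],
    [[0, 0, 0], [0, 0, 0], 0],
    [[0, 0, 0], [0, 0, 0], 0],
    [[0, 0, 0], [0, 0, 0], 0],
    [[0, 0, 0], [0, 0, 0], 0],
    [[0, 0, 0], [0, 0, 0], 0],
    [[0, 0, 0], [0, 0, 0], 0],
  ],
  squeeze=60,
)

```text
time_s: 3.85
eef_pos: [578.1, 250.2, 15.1]
ee_rot: [-0.0, 1.0, 0.027, 0.001]
force: [4.0, 0.8, 5.4]
grip_width: 0.236
grip_force: 49.8
```

Request:
servo_tool(
  deltas=[
    [[0, 0, 0], [0, 0, 0], 0],
    [[0, 0, 0], [0, 0, 0], 0],
    [[0, 0, -0.05], [0, 0, 0], 0],
    [[0, 0, -0.1], [0, 0, 0], 0],
    [[0, 0, -0.1], [0, 0, 0], 0],
    [[0, 0, -0.1], [0, 0, 0], 0],
    [[0, 0, -0.1], [0, 0, 0], 0],
    [[0, 0, 0], [0, 0, 0], 0],
  ],
)

```text
time_s: 4.65
eef_pos: [577.5, 250.2, 106.4]
ee_rot: [-0.0, 1.0, 0.027, 0.001]
force: [0.5, -0.1, -0.2]
grip_width: 0.0
grip_force: 0.0
```

```bash
python3 - <<'E'
from h import *
to(600,190,150)
a=optics.capture("side")[150:350,250:500];b=optics.capture("wrist")
cv2.imwrite("pics/l1.png",np.hstack([cv2.resize(a,(400,320)),cv2.resize(b,(400,320))]))
E
```

```text
t 4.65 pos [577.5 250.2 106.4] axes
 [[ 0.999  0.055  0.003]
 [ 0.055 -0.999  0.001]
 [ 0.003 -0.    -1.   ]] 
j [ 0.22  0.62  1.29 -0.    1.23  1.74] F [ 0.5 -0.1 -0.2] grip 0.0 0.0
delta units [ 0.096  0.307 -0.218]
```

View pics/l1.png

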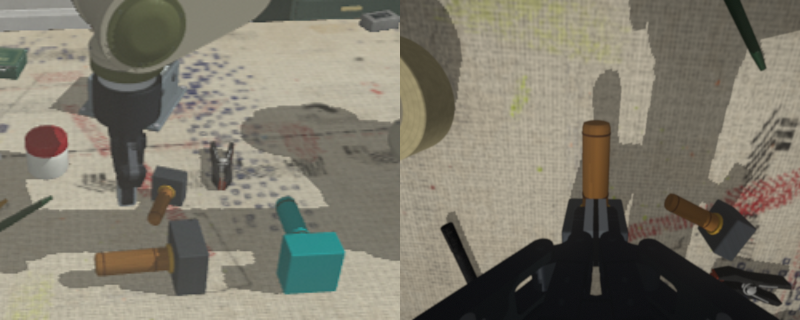

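The side view shows the fingers shut above the tamper, which still lies in place: the grip was too high and slipped off. I'll retry about 12 mm lower.

Request:
servo_tool(
  deltas=[
    [[0, 0, 0], [0, 0, 0], 1],
    [[0, 0, 0], [0, 0, 0], 1],
    [[0, 0, 0], [0, 0, 0], 1],
    [[0, 0, 0], [0, 0, 0], 1],
    [[0, 0, 0], [0, 0, 0], 1],
    [[0, 0, 0], [0, 0, 0], 1],
    [[0, 0, 0.08], [0, 0, 0], 1],
    [[0, 0, 0.08], [0, 0, 0], 1],
  ],
)

```text
time_s: 5.55
eef_pos: [577.3, 250.1, 72.1]
ee_rot: [-0.0, 1.0, 0.027, 0.001]
force: [0.2, -0.6, -0.6]
grip_width: 1.0
grip_force: 0.0
```

Request:
servo_tool(
  deltas=[
    [[0, 0, 0.1], [0, 0, 0], 1],
    [[0, 0, 0.1], [0, 0, 0], 1],
    [[0, 0, 0.09], [0, 0, 0], 1],
    [[0, 0, 0.06], [0, 0, 0], 1],
    [[0, 0, 0], [0, 0, 0], 1],
  ],
)

```text
time_s: 6.05
eef_pos: [576.2, 249.8, 0.6]
ee_rot: [0.0, 1.0, 0.027, -0.001]
force: [1.8, 0.4, 0.8]
grip_width: 1.003
grip_force: 0.0
```

Request:
servo_tool(
  deltas=[
    [[0, 0, 0], [0, 0, 0], 0],
    [[0, 0, 0], [0, 0, 0], 0],
    [[0, 0, 0], [0, 0, 0], 0],
    [[0, 0, 0], [0, 0, 0], 0],
    [[0, 0, 0], [0, 0, 0], 0],
  ],
  squeeze=40,
)

```text
time_s: 6.55
eef_pos: [577.4, 250.2, 2.7]
ee_rot: [-0.0, 1.0, 0.027, 0.001]
force: [0.9, -0.2, 2.0]
grip_width: 0.33
grip_force: 41.9
```

Request:
servo_tool(
  deltas=[
    [[0, 0, 0], [0, 0, 0], 0],
    [[0, 0, 0], [0, 0, 0], 0],
    [[0, 0, 0], [0, 0, 0], 0],
  ],
)

```text
time_s: 6.85
eef_pos: [577.5, 250.2, 2.5]
ee_rot: [-0.0, 1.0, 0.027, 0.001]
force: [1.5, 0.7, 3.2]
grip_width: 0.333
grip_force: 42.0
```

Request:
servo_tool(
  deltas=[
    [[0, 0, -0.05], [0, 0, 0], 0],
    [[0, 0, -0.1], [0, 0, 0], 0],
    [[0, 0, -0.1], [0, 0, 0], 0],
    [[0, 0, -0.15], [0, 0, 0], 0],
    [[0, 0, -0.15], [0, 0, 0], 0],
    [[0, 0, -0.15], [0, 0, 0], 0],
    [[0, 0, -0.1], [0, 0, 0], 0],
    [[0, 0, 0], [0, 0, 0], 0],
  ],
  squeeze=80,
)

```text
time_s: 7.65
eef_pos: [577.7, 250.1, 164.7]
ee_rot: [-0.0, 1.0, 0.027, 0.002]
force: [-0.2, 0.3, -4.9]
grip_width: 0.317
grip_force: 79.6
```

Request:
servo_tool(
  deltas=[
    [[0, 0, 0], [0, 0.08, 0], 0],
    [[0, 0, 0], [0, 0.08, 0], 0],
    [[0, 0, 0], [0, 0.08, 0], 0],
    [[0, 0, 0], [0, 0.08, 0], 0],
    [[0, 0, 0], [0, 0.08, 0], 0],
    [[0, 0, 0], [0, 0.08, 0], 0],
    [[0, 0, 0], [0, 0, 0], 0],
  ],
)

```text
time_s: 8.35
eef_pos: [575.0, 246.7, 158.1]
ee_rot: [-0.004, 0.936, 0.024, 0.35]
force: [-0.8, -0.7, -4.4]
grip_width: 0.316
grip_force: 79.6
```

```bash
python3 - <<'E'
from h import *
to(600,190,150)
a=optics.capture("side")[100:350,250:500];b=optics.capture("wrist")
cv2.imwrite("pics/l2.png",np.hstack([cv2.resize(a,(400,400)),cv2.resize(b,(400,400))]))
E
```

```text
t 8.35 pos [575.  246.7 158.1] axes
 [[ 0.754  0.047  0.655]
 [ 0.042 -0.999  0.024]
 [ 0.656  0.009 -0.755]] 
j [ 0.29  0.3   1.84 -0.53  0.34  2.25] F [-0.8 -0.7 -4.4] grip 0.316 79.6
delta units [0.056 0.289 0.106]
```

View pics/l2.png

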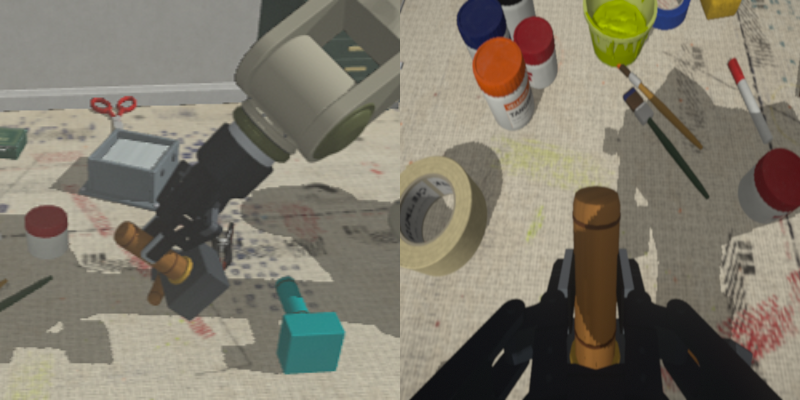

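The side crop shows the tamper held firmly and tilted with the tool, foot low at (195,285). Joint 5 is close to its limit, so I'll yaw the tool past the arm plane to let the wrist swing round, then continue tilting.

Request:
servo_tool(
  deltas=[
    [[0, 0, 0], [0.052, 0.001, -0.06], 0],
    [[0, 0, 0], [0.052, 0.001, -0.06], 0],
    [[0, 0, 0], [0.052, 0.001, -0.06], 0],
    [[0, 0, 0], [0.052, 0.001, -0.06], 0],
    [[0, 0, 0], [0.052, 0.001, -0.06], 0],
    [[0, 0, 0], [0.052, 0.001, -0.06], 0],
    [[0, 0, 0], [0, 0, 0], 0],
  ],
)

```text
time_s: 9.15
eef_pos: [573.7, 245.4, 154.8]
ee_rot: [-0.066, 0.923, 0.188, 0.328]
force: [0.4, 0.1, -4.4]
grip_width: 0.319
grip_force: 79.6
```

```bash
python3 -c "
from h import *
to(575,245,158)"
```

```text
t 9.15 pos [573.7 245.4 154.8] axes
 [[ 0.714  0.391  0.58 ]
 [ 0.304 -0.92   0.246]
 [ 0.63   0.001 -0.776]] 
j [0.14 0.27 1.87 0.47 0.36 0.92] F [ 0.4  0.1 -4.4] grip 0.319 79.6
delta units [ 0.014  0.004 -0.009]
```

Request:
servo_tool(
  deltas=[
    [[0, 0, 0], [0.04, 0, -0.05], 0],
    [[0, 0, 0], [0.04, 0, -0.05], 0],
    [[0, 0, 0], [0.04, 0, -0.05], 0],
    [[0, 0, 0], [0.04, 0, -0.05], 0],
    [[0, 0, 0], [0, 0.05, 0], 0],
    [[0, 0, 0], [0, 0.05, 0], 0],
    [[0, 0, 0], [0, 0.05, 0], 0],
    [[0, 0, 0], [0, 0.05, 0], 0],
  ],
)

```text
time_s: 9.95
eef_pos: [572.9, 245.6, 154.5]
ee_rot: [-0.181, 0.811, 0.337, 0.442]
force: [-0.8, 0.6, -5.0]
grip_width: 0.317
grip_force: 79.7
```

Request:
servo_tool(
  deltas=[
    [[0, 0, 0], [0, 0.06, 0], 0],
    [[0, 0, 0], [0, 0.06, 0], 0],
    [[0, 0, 0], [0, 0.06, 0], 0],
    [[0, 0, 0], [0, 0.06, 0], 0],
    [[0, 0, 0], [0, 0.06, 0], 0],
    [[0, 0, 0], [0, 0, 0], 0],
  ],
)

```text
time_s: 10.55
eef_pos: [572.3, 245.5, 151.3]
ee_rot: [-0.257, 0.688, 0.285, 0.616]
force: [-0.2, -0.2, -5.1]
grip_width: 0.319
grip_force: 79.9
```

```bash
python3 -c "
from h import *
to(575,245,158)"
```

```text
t 10.55 pos [572.3 245.5 151.3] axes
 [[ 0.079  0.708  0.701]
 [ 0.077 -0.706  0.704]
 [ 0.994 -0.002 -0.11 ]] 
j [-0.19  0.59  2.16  2.09  1.25 -1.23] F [-0.2 -0.2 -5.1] grip 0.319 79.9
delta units [0.034 0.011 0.004]
```

Request:
servo_tool(
  deltas=[
    [[0, 0, 0], [0, 0.035, 0], 0],
    [[0, 0, 0], [0, 0.035, 0], 0],
    [[-0.1, 0, 0], [0, 0, 0], 0],
    [[-0.06, 0, 0], [0, 0, 0], 0],
    [[0, 0, 0], [0, 0, 0], 0],
  ],
)

```text
time_s: 11.05
eef_pos: [572.7, 246.1, 120.9]
ee_rot: [-0.271, 0.653, 0.272, 0.653]
force: [0.9, 0.2, -4.2]
grip_width: 0.311
grip_force: 80.0
```

```bash
python3 - <<'E'
from h import *
to(575,245,100)
S=model("side");s,R=pose()
ax=s["eef_pos"]-R[:,2]*17
print([proj(S,[ax[0],ax[1],z]).round(0) for z in(20,60,160)])
a=optics.capture("side")[180:340,240:440];b=optics.capture("wrist")
cv2.imwrite("pics/l3.png",cv2.resize(a,(750,600),interpolation=cv2.INTER_CUBIC))
E
```

```text
t 11.05 pos [572.7 246.1 120.9] axes
 [[-0.001  0.71   0.704]
 [ 0.002 -0.704  0.71 ]
 [ 1.     0.002 -0.001]] 
j [-0.19  0.77  2.14  2.15  1.44 -1.38] F [ 0.9  0.2 -4.2] grip 0.311 80.0
delta units [-0.105  0.012  0.004]
[array([336., 313.]), array([336., 299.]), array([337., 260.])]
```

View pics/l3.png

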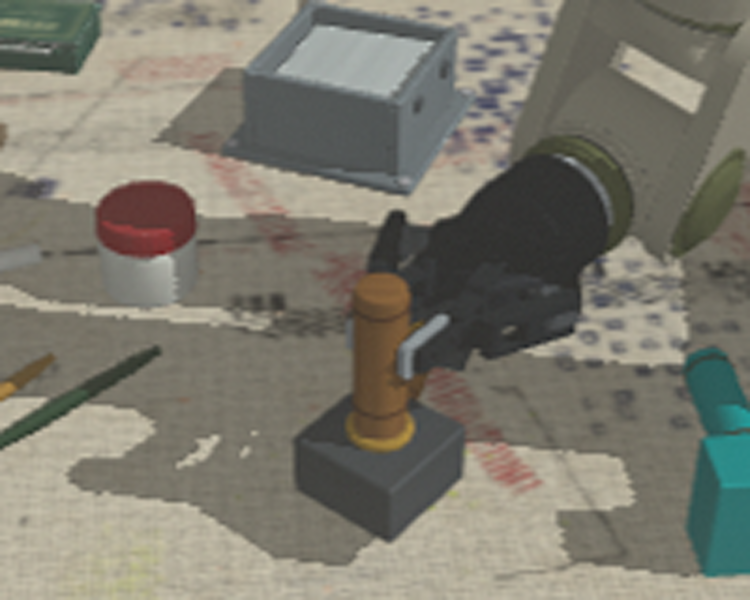

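The tamper is upright in the grip (foot around (380,490) in the crop, handle vertical). I'll lower it until contact.

Request:
servo_tool(
  deltas=[
    [[-0.03, 0, 0], [0, 0, 0], 0],
    [[-0.03, 0, 0], [0, 0, 0], 0],
    [[-0.01, 0, 0], [0, 0, 0], 0],
    [[-0.01, 0, 0], [0, 0, 0], 0],
    [[0, 0, 0], [0, 0, 0], 0],
  ],
  squeeze=40,
)

```text
time_s: 11.65
eef_pos: [572.4, 245.6, 105.6]
ee_rot: [-0.27, 0.652, 0.272, 0.654]
force: [-0.5, 0.3, -4.3]
grip_width: 0.312
grip_force: 80.0
```

Request:
servo_tool(
  deltas=[
    [[-0.01, 0, 0], [0, 0, 0], 0],
    [[-0.01, 0, 0], [0, 0, 0], 0],
    [[0, 0, 0], [0, 0, 0], 0],
  ],
)

```text
time_s: 11.95
eef_pos: [572.4, 245.6, 101.6]
ee_rot: [-0.27, 0.652, 0.272, 0.654]
force: [-0.1, 0.5, -4.3]
grip_width: 0.317
grip_force: 80.0
```

Request:
servo_tool(
  deltas=[
    [[-0.006, 0, 0], [0, 0, 0], 0],
    [[-0.006, 0, 0], [0, 0, 0], 0],
    [[0, 0, 0], [0, 0, 0], 0],
  ],
)

```text
time_s: 12.25
eef_pos: [572.4, 245.7, 99.7]
ee_rot: [-0.27, 0.651, 0.272, 0.655]
force: [-1.1, 1.0, -2.3]
grip_width: 0.317
grip_force: 80.0
```

Request:
servo_tool(
  deltas=[
    [[-0.005, 0, 0], [0, 0, 0], 0],
    [[-0.005, 0, 0], [0, 0, 0], 0],
    [[0, 0, 0], [0, 0, 0], 0],
  ],
)

```text
time_s: 12.55
eef_pos: [572.3, 246.0, 99.6]
ee_rot: [-0.271, 0.649, 0.272, 0.656]
force: [-5.1, 1.2, 10.5]
grip_width: 0.316
grip_force: 80.4
```

Request:
servo_tool(
  deltas=[
    [[0.007, 0, 0], [0, 0, 0], 0],
    [[0, 0, 0], [0, 0, 0], 0.5],
    [[0, 0, 0], [0, 0, 0], 1],
    [[0, 0, 0], [0, 0, 0], 1],
    [[0, 0, 0], [0, 0, 0], 1],
    [[0, 0, 0], [0, 0, 0], 1],
    [[0, 0, 0], [0, 0, 0], 1],
  ],
)

```text
time_s: 13.25
eef_pos: [572.4, 245.6, 98.9]
ee_rot: [-0.27, 0.652, 0.272, 0.654]
force: [0.1, -0.4, 0.5]
grip_width: 0.999
grip_force: 0.0
```

Request:
servo_tool(
  deltas=[
    [[0, 0, -0.06], [0, 0, 0], 1],
    [[0, 0, -0.12], [0, 0, 0], 1],
    [[0, 0, -0.12], [0, 0, 0], 1],
    [[0, 0, -0.12], [0, 0, 0], 1],
    [[0, 0, -0.12], [0, 0, 0], 1],
    [[0.1, 0, 0], [0, 0, 0], 1],
    [[0.1, 0, 0], [0, 0, 0], 1],
    [[0.1, 0, 0], [0, 0, 0], 1],
  ],
)

```text
time_s: 14.05
eef_pos: [495.4, 168.6, 159.2]
ee_rot: [-0.27, 0.652, 0.271, 0.654]
force: [-0.3, 0.2, 0.0]
grip_width: 1.002
grip_force: 0.0
```

```bash
python3 - <<'E'
from h import *
to(500,200,240)
a=optics.capture("top")[190:300,170:420];b=optics.capture("side")[170:340,240:440]
cv2.imwrite("pics/p1.png",np.hstack([cv2.resize(a,(500,220),interpolation=cv2.INTER_CUBIC),cv2.resize(b,(259,220))]))
cv2.imwrite("pics/p1.png",np.vstack([cv2.resize(a,(800,352),interpolation=cv2.INTER_CUBIC),np.hstack([cv2.resize(b,(291,248)),np.zeros((248,509,3),np.uint8)])]))
E
```

```text
t 14.05 pos [495.4 168.6 159.2] axes
 [[-0.004  0.708  0.707]
 [ 0.    -0.707  0.708]
 [ 1.     0.003  0.003]] 
j [-0.51  0.62  2.38  1.85  1.53 -1.44] F [-0.3  0.2  0. ] grip 1.002 0.0
delta units [ 0.404 -0.094  0.128]
```

View pics/p1.png

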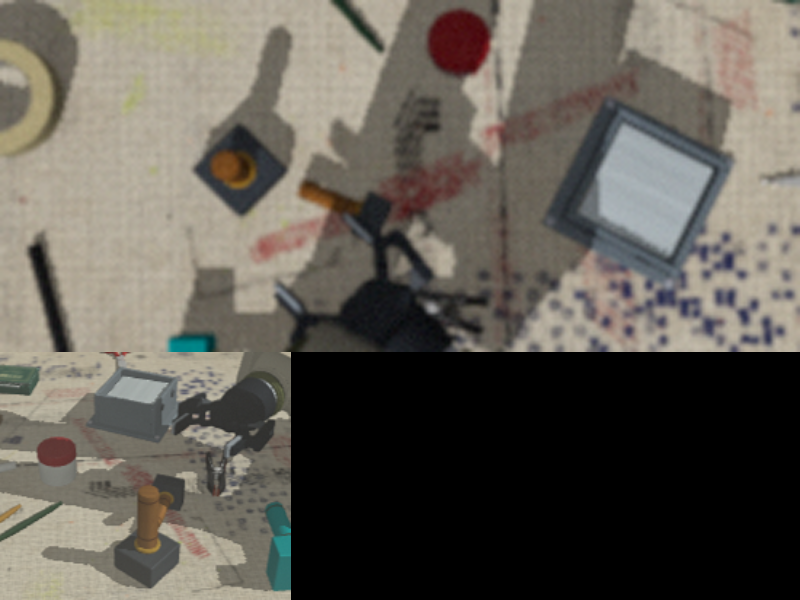

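The tamper stands upright and alone on its foot (handle top near (228,163), foot centre near (240,170) in the enlarged top crop). I'll turn the tool back to pointing down.

Request:
servo_tool(
  deltas=[
    [[0.2, 0, 0], [0, 0, 0], 1],
    [[0.2, 0, 0], [0, -0.06, 0], 1],
    [[0.1, 0, 0], [0, -0.06, 0], 1],
    [[0, 0, 0], [0, -0.06, 0], 1],
    [[0, 0, 0], [0, -0.06, 0], 1],
    [[0, 0, 0], [0, -0.06, 0], 1],
    [[0, 0, 0], [0, -0.06, 0], 1],
    [[0, 0, 0], [0, -0.06, 0], 1],
  ],
)

```text
time_s: 14.95
eef_pos: [496.4, 170.3, 246.0]
ee_rot: [-0.173, 0.823, 0.346, 0.416]
force: [-0.1, -0.4, -0.3]
grip_width: 0.998
grip_force: 0.0
```

Request:
servo_tool(
  deltas=[
    [[0, 0, 0], [0, -0.06, 0], 1],
    [[0, 0, 0], [0, -0.06, 0], 1],
    [[0, 0, 0], [0, -0.06, 0], 1],
    [[0, 0, 0], [0, -0.06, 0], 1],
    [[0, 0, 0], [0, -0.06, 0], 1],
    [[0, 0, 0], [0, -0.06, 0], 1],
    [[0, 0, 0], [0, -0.06, 0], 1],
    [[0, 0, 0], [0, -0.06, 0], 1],
  ],
)

```text
time_s: 15.75
eef_pos: [496.4, 170.1, 245.6]
ee_rot: [-0.034, 0.918, 0.385, 0.082]
force: [-1.0, -0.8, -0.9]
grip_width: 1.001
grip_force: 0.0
```

```bash
python3 - <<'E'
from h import *
to(560,234,200)
M=model("top")
c=lambda x,y:(170+(x+.5)/3.2-.5,190+(y+.5)/3.2-.5)
print("handle top",unproj(M,*c(228,163),140),"foot top c",unproj(M,*c(240,170),40))
for p in[(612,98),(732,158),(547,222)]:print(unproj(M,*c(*p),70).round(0))
E
```

```text
t 15.75 pos [496.4 170.1 245.6] axes
 [[ 0.689  0.714  0.125]
 [ 0.702 -0.701  0.126]
 [ 0.178  0.001 -0.984]] 
j [0.04 0.19 1.56 0.13 1.26 0.78] F [-1.  -0.8 -0.9] grip 1.001 0.0
delta units [0.403 0.003 0.304]
handle top [548.96572633 220.84349889 140.        ] foot top c [546.81355885 222.03754387  40.        ]
[ 618. -164.   70.]
[ 555. -287.   70.]
[490. -96.  70.]
```

Request:
servo_tool(
  deltas=[
    [[0, 0, 0], [0, -0.057, 0], 1],
    [[0, 0, 0], [0, -0.057, 0], 1],
    [[0.123, 0, 0.05], [0, 0, 0], 1],
    [[0.123, 0, 0.05], [0, 0, 0], 1],
    [[0.12, 0, 0.05], [0, 0, 0], 1],
    [[0, 0, 0], [0, 0, 0], 1],
    [[0, 0, 0], [0, 0, 0], 1],
  ],
)

```text
time_s: 16.45
eef_pos: [547.8, 222.5, 215.9]
ee_rot: [-0.0, 0.922, 0.387, 0.002]
force: [0.2, 0.5, 0.0]
grip_width: 1.001
grip_force: 0.0
```

```bash
python3 - <<'E'
from h import *
to(549,222,95)
M=model("wrist");im=optics.capture("wrist")
print(proj(M,[549,222,140]),proj(M,[549,222,40]),[proj(M,[549+a,222+b,40]).round(0) for a,b in((49.5,0),(0,49.5),(-49.5,0),(0,-49.5))])
cv2.imwrite("pics/w2.png",im)
E
```

```text
t 16.45 pos [547.8 222.5 215.9] axes
 [[ 0.7    0.714  0.003]
 [ 0.714 -0.7    0.002]
 [ 0.003  0.001 -1.   ]] 
j [0.19 0.45 1.27 0.   1.42 0.96] F [0.2 0.5 0. ] grip 1.001 0.0
delta units [0.    0.006 0.605]
[313.9402024  240.04775416] [313.62959442 205.93547763] [array([352., 169.]), array([276., 168.]), array([277., 241.]), array([349., 241.])]
```

View pics/w2.png

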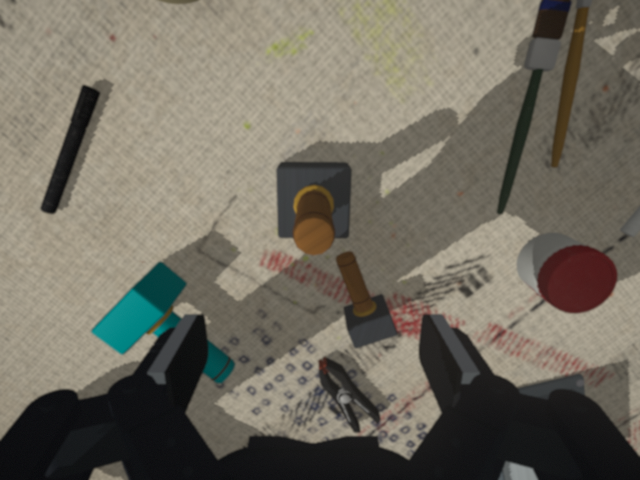

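The wrist view shows the handle top at (314,236), 4 px (2–3 mm) from the prediction, and the foot squarely aligned. I'll descend to grip the upper end.

Request:
servo_tool(
  deltas=[
    [[0.012, 0, 0.1], [0, 0, 0], 1],
    [[0, 0.005, 0.12], [0, 0, 0], 1],
    [[0, 0, 0.12], [0, 0, 0], 1],
    [[0, 0, 0.12], [0, 0, 0], 1],
    [[0, 0, 0.1], [0, 0, 0], 1],
    [[0, 0, 0.055], [0, 0, 0], 1],
    [[0, 0, 0], [0, 0, 0], 1],
    [[0, 0, 0], [0, 0, 0], 1],
  ],
)

```text
time_s: 17.3
eef_pos: [551.9, 224.3, 95.7]
ee_rot: [0.0, 0.922, 0.386, 0.004]
force: [0.1, -0.2, 0.3]
grip_width: 0.999
grip_force: 0.0
```

Request:
servo_tool(
  deltas=[
    [[0, 0, 0], [0, 0, 0], 0],
    [[0, 0, 0], [0, 0, 0], 0],
    [[0, 0, 0], [0, 0, 0], 0],
    [[0, 0, 0], [0, 0, 0], 0],
    [[0, 0, 0], [0, 0, 0], 0],
    [[0, 0, 0], [0, 0, 0], 0],
    [[0, 0, 0], [0, 0, 0], 0],
    [[0, 0, 0], [0, 0, 0], 0],
  ],
  squeeze=60,
)

```text
time_s: 18.1
eef_pos: [551.6, 224.8, 95.2]
ee_rot: [-0.0, 0.922, 0.387, 0.004]
force: [-3.3, 0.5, 4.4]
grip_width: 0.328
grip_force: 59.3
```

```bash
python3 - <<'E'
from h import *
to(0,0,0)
E
```

```text
t 18.1 pos [551.6 224.8  95.2] axes
 [[ 0.701  0.713  0.007]
 [ 0.713 -0.701  0.003]
 [ 0.007  0.003 -1.   ]] 
j [0.19 0.56 1.42 0.   1.15 0.97] F [-3.3  0.5  4.4] grip 0.328 59.3
delta units [-2.738 -1.18   0.452]
```

Request:
servo_tool(
  deltas=[
    [[0, 0, -0.02], [0, 0, 0], 0],
    [[0, 0, -0.05], [0, 0, 0], 0],
    [[0, 0, -0.1], [0, 0, 0.06], 0],
    [[0, 0, -0.12], [0, 0, 0.085], 0],
    [[0, 0, -0.12], [0, 0, 0.085], 0],
    [[0, 0, -0.12], [0, 0, 0.085], 0],
    [[0, 0, -0.12], [0, 0, 0.085], 0],
    [[0, 0, 0], [0, 0, 0.085], 0],
  ],
  squeeze=100,
)

```text
time_s: 18.9
eef_pos: [551.7, 224.3, 228.3]
ee_rot: [-0.002, 1.0, 0.013, 0.006]
force: [-0.1, 0.4, -4.7]
grip_width: 0.308
grip_force: 98.9
```

Request:
servo_tool(
  deltas=[
    [[0, 0, 0], [0, 0, 0.085], 0],
    [[0, 0, 0], [0, 0, 0.085], 0],
    [[0, 0, 0], [0, 0, 0.085], 0],
    [[0, 0, 0], [0, 0, 0.085], 0],
    [[0, 0, 0], [0, 0, 0], 0],
  ],
)

```text
time_s: 19.4
eef_pos: [550.5, 224.0, 224.6]
ee_rot: [-0.002, 0.968, -0.249, 0.003]
force: [0.1, 0.5, -3.9]
grip_width: 0.308
grip_force: 98.9
```

```bash
python3 - <<'E'
from h import *
to(401,-125,225)
E
```

```text
t 19.4 pos [550.5 224.  224.6] axes
 [[ 0.876 -0.482  0.006]
 [-0.482 -0.876  0.003]
 [ 0.004 -0.005 -1.   ]] 
j [0.19 0.45 1.25 0.   1.44 2.26] F [ 0.1  0.5 -3.9] grip 0.308 98.9
delta units [ 0.187  1.889 -0.011]
```

Request:
servo_tool(
  deltas=[
    [[0.01, 0.08, 0], [0, 0, 0], 0],
    [[0.015, 0.16, 0], [0, 0, 0], 0],
    [[0.015, 0.16, 0], [0, 0, 0], 0],
    [[0.015, 0.16, 0], [0, 0, 0], 0],
    [[0.015, 0.16, 0], [0, 0, 0], 0],
    [[0.015, 0.16, 0], [0, 0, 0], 0],
    [[0.015, 0.16, 0], [0, 0, 0], 0],
    [[0.015, 0.16, 0], [0, 0, 0], 0],
  ],
)

```text
time_s: 20.2
eef_pos: [454.5, 1.6, 223.5]
ee_rot: [-0.002, 0.969, -0.246, 0.003]
force: [0.6, -0.5, -3.3]
grip_width: 0.31
grip_force: 99.2
```

Request:
servo_tool(
  deltas=[
    [[0.015, 0.16, 0], [0, 0, 0], 0],
    [[0.015, 0.16, 0], [0, 0, 0], 0],
    [[0.015, 0.16, 0], [0, 0, 0], 0],
    [[0.015, 0.16, 0], [0, 0, 0], 0],
    [[0.01, 0.13, 0], [0, 0, 0], 0],
    [[0, 0, 0], [0, 0, 0], 0],
    [[0, 0, 0], [0, 0, 0], 0],
  ],
)

```text
time_s: 20.9
eef_pos: [393.3, -139.2, 222.6]
ee_rot: [-0.002, 0.969, -0.248, 0.003]
force: [0.1, -0.2, -3.8]
grip_width: 0.311
grip_force: 99.6
```

```bash
python3 - <<'E'
from h import *
to(524,-191,225)
M=model("wrist");im=optics.capture("wrist")
np.savez("pics/m.npz",**{k:np.array(v) for k,v in zip("fuvRt",M)})
c=np.array([524,-191]);t=np.radians(-28.5)
for z in(70,58-3):
    h=64 if z==70 else 53
    print(z,[proj(M,[*(c+np.array([[np.cos(t),-np.sin(t)],[np.sin(t),np.cos(t)]])@[a*h,b*h]),z]).round(0) for a,b in((1,1),(1,-1),(-1,-1),(-1,1))])
cv2.imwrite("pics/w3.png",im)
E
```

```text
t 20.9 pos [ 393.3 -139.2  222.6] axes
 [[ 0.877 -0.48   0.007]
 [-0.48  -0.877  0.003]
 [ 0.004 -0.006 -1.   ]] 
j [-0.63  0.05  1.76  0.01  1.32  1.44] F [ 0.1 -0.2 -3.8] grip 0.311 99.6
delta units [ 0.698 -0.086 -0.008]
70 [array([201., -64.]), array([380., -65.]), array([372., 124.]), array([216., 124.])]
55 [array([222., -38.]), array([362., -38.]), array([357., 110.]), array([232., 110.])]
```

View pics/w3.png

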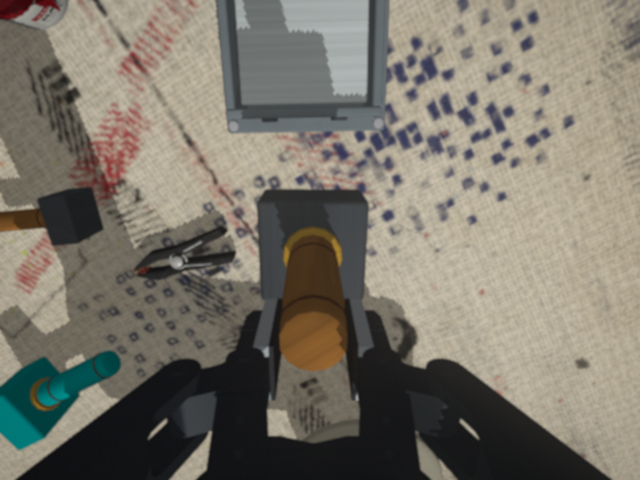

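The last wrist view shows the held tamper vertical under the gripper. The press is ahead of it: flange near edge (228,132)–(385,130), inner mouth near edge (236,105)–(369,103), left inner wall (228,0), right inner wall (371,0). I'll solve for the press centre with these and the top and side pictures.

```bash
python3 - <<'E'
from h import *
from scipy.optimize import least_squares
d=np.load("pics/m.npz");W=[d[k] for k in "fuvRt"];T=model("top");S=model("side")
u=lambda p,z:unproj(W,*p,z)
for n,p,z in[("flangeL",(228,132),8),("flangeR",(385,130),8),("rimoutL",(228,110),70),("rimoutR",(384,107),70),("innerL",(236,105),70),("innerR",(369,103),70),("in top L",(228,0),70),("in top R",(371,0),70),("out top L",(218,0),70),("out topR",(389,0),70)]:print(n,u(p,z)[:2].round(1))
c=lambda x,y:(170+(x+.5)/3.2-.5,190+(y+.5)/3.2-.5)
obs=[]
def pts(p):
    x,y,a=p;R=np.array([[np.cos(a),-np.sin(a)],[np.sin(a),np.cos(a)]])
    return lambda px,py,z:[*(np.array([x,y])+R@[px,py]),z]
# side0 crop l3 (x3.75, offset 240,180): rim outer corners seen
s=lambda x,y:(240+(x+.5)/3.75-.5,180+(y+.5)/3.75-.5)
for n,p,z in[("rim left",(245,72),70),("rim far",(315,5),70),("rim right",(457,28),70),("rim near",(398,103),70),("flange near",(405,190),8),("flange left",(225,150),8)]:print("side",n,unproj(S,*s(*p),z)[:2].round(0))
for n,p,z in[("A",(612,98),70),("B",(732,158),70),("D",(547,222),70),("Cfl",(665,283),8),("Bfl",(732,158),8),("Dfl",(547,222),8),("A8",(612,98),8)]:print("top",n,unproj(T,*c(*p),z)[:2].round(0))
im=cv2.cvtColor(cv2.imread("pics/w3.png"),cv2.COLOR_BGR2GRAY)
print(im[60,205:260].tolist());print(im[60,355:400].tolist());print(im[90:140,300].tolist())
E
```

```text
flangeL [492.3 -95.8]
flangeR [ 419.9 -232.7]
rimoutL [ 502.6 -118.8]
rimoutR [ 444.  -231.1]
innerL [ 502.8 -126.5]
innerR [ 452.6 -221.8]
in top L [ 568.1 -160.9]
in top R [ 516.8 -254.5]
out top L [ 571.7 -154.3]
out topR [ 510.4 -266.3]
side rim left [ 608. -173.]
side rim far [ 548. -277.]
side rim right [ 440. -228.]
side rim near [ 499. -117.]
side flange near [495. -96.]
side flange left [ 626. -163.]
top A [ 618. -164.]
top B [ 555. -287.]
top D [490. -96.]
top Cfl [ 426. -225.]
top Bfl [ 558. -299.]
top Dfl [ 491. -100.]
top A8 [ 623. -172.]
[167, 165, 164, 163, 164, 166, 169, 171, 174, 177, 178, 176, 172, 170, 165, 150, 125, 105, 102, 105, 106, 106, 106, 104, 98, 87, 72, 65, 64, 62, 63, 61, 65, 85, 103, 112, 115, 115, 115, 115, 115, 114, 115, 115, 115, 115, 115, 115, 115, 115, 115, 116, 116, 116, 116]
[176, 176, 176, 176, 176, 176, 176, 177, 176, 176, 175, 163, 131, 88, 63, 58, 59, 61, 71, 85, 97, 104, 106, 107, 107, 106, 105, 102, 103, 104, 106, 114, 138, 160, 170, 173, 173, 174, 175, 175, 176, 173, 164, 156, 151]
[116, 117, 117, 118, 118, 118, 116, 116, 117, 119, 118, 117, 109, 97, 82, 74, 72, 72, 72, 74, 75, 74, 73, 72, 72, 70, 71, 83, 98, 108, 110, 111, 111, 111, 111, 111, 111, 110, 111, 111, 113, 114, 110, 103, 100, 101, 106, 110, 114, 116]
```

```bash
python3 - <<'E'
from h import *
d=np.load("pics/m.npz");W=[d[k] for k in "fuvRt"]
L=unproj(W,230,60,70);Rr=unproj(W,373.5,60,70);N=unproj(W,301,116.5,70)
print("width",np.linalg.norm(L-Rr))
for a in(-28.8,-28,-27):
    t=np.radians(a);x=np.array([np.cos(t),np.sin(t)]);y=np.array([-np.sin(t),np.cos(t)])
    m=(L+Rr)[:2]/2
    print(a,"centre",x*(x@N[:2]+56)+y*(y@m))
E
```

```text
width 112.12556261059632
-28.8 centre [ 518.51007249 -196.1886243 ]
-28 centre [ 518.61713799 -196.02271544]
-27 centre [ 518.75806631 -195.81820158]
```

```bash
python3 - <<'E'
from h import *
d=np.load("pics/m.npz");W=[d[k] for k in "fuvRt"]
s,R=pose();im=cv2.cvtColor(cv2.imread("pics/w3.png"),cv2.COLOR_BGR2GRAY)
print(im[180:215,275].tolist(),im[230,250:270].tolist(),im[230,358:378].tolist())
for p in((313,190),(258,200),(368,200)):print(p,R.T@(unproj(W,*p,167)-s["eef_pos"]))
to(521,-196,220)
E
```

```text
[102, 118, 128, 123, 108, 92, 82, 81, 80, 70, 54, 46, 45, 45, 46, 46, 45, 46, 47, 47, 47, 50, 52, 53, 53, 55, 57, 61, 66, 69, 70, 71, 70, 70, 70] [87, 101, 122, 136, 135, 122, 106, 92, 74, 63, 62, 65, 67, 68, 69, 68, 68, 67, 68, 67] [72, 73, 73, 73, 72, 72, 71, 70, 90, 126, 154, 165, 167, 171, 176, 181, 182, 182, 182, 181]
(313, 190) [39.45884591  0.32851937 55.75892877]
(258, 200) [ 33.18177114 -33.38254339  55.93548007]
(368, 200) [33.36262254 33.99108759 55.52809715]
t 20.95 pos [ 393.5 -138.7  222.6] axes
 [[ 0.877 -0.48   0.007]
 [-0.48  -0.877  0.003]
 [ 0.004 -0.006 -1.   ]] 
j [-0.63  0.05  1.76  0.01  1.32  1.44] F [ 0.7  0.2 -4.2] grip 0.307 99.6
delta units [ 0.697 -0.054  0.016]
```

Request:
servo_tool(
  deltas=[
    [[0.09, -0.009, 0], [0, 0, 0], 0],
    [[0.12, -0.009, 0], [0, 0, 0], 0],
    [[0.12, -0.009, 0], [0, 0, 0], 0],
    [[0.12, -0.009, 0], [0, 0, 0], 0],
    [[0.12, -0.009, 0], [0, 0, 0], 0],
    [[0.1, -0.009, 0], [0, 0, 0], 0],
    [[0.05, 0, 0], [0, 0, 0], 0],
    [[0, 0, 0], [0, 0, 0], 0],
  ],
)

```text
time_s: 21.75
eef_pos: [525.8, -198.2, 222.5]
ee_rot: [-0.002, 0.969, -0.247, 0.003]
force: [-1.0, -0.2, -4.9]
grip_width: 0.311
grip_force: 99.5
```

Request:
servo_tool(
  deltas=[
    [[0, 0, 0.05], [0, 0, 0], 0],
    [[0, 0, 0.08], [0, 0, 0], 0],
    [[0, 0, 0.08], [0, 0, 0], 0],
    [[0, 0, 0.05], [0, 0, 0], 0],
    [[0, 0, 0.03], [0, 0, 0], 0],
    [[0, 0, 0], [0, 0, 0], 0],
  ],
)

```text
time_s: 22.35
eef_pos: [524.9, -198.3, 164.6]
ee_rot: [-0.002, 0.969, -0.248, 0.002]
force: [-0.2, 0.3, -4.3]
grip_width: 0.31
grip_force: 99.6
```

```bash
python3 - <<'E'
from h import *
to(525,-198.5,153)
E
```

```text
t 22.35 pos [ 524.9 -198.3  164.6] axes
 [[ 0.877 -0.481  0.006]
 [-0.481 -0.877  0.004]
 [ 0.003 -0.006 -1.   ]] 
j [-0.57  0.42  1.45  0.01  1.27  1.5 ] F [-0.2  0.3 -4.3] grip 0.31 99.6
delta units [0.001 0.001 0.058]
```

Request:
servo_tool(
  deltas=[
    [[0, 0, 0.02], [0, 0, 0], 0],
    [[0, 0, 0.02], [0, 0, 0], 0],
    [[0, 0, 0.02], [0, 0, 0], 0],
    [[0, 0, 0.01], [0, 0, 0], 0],
    [[0, 0, 0.01], [0, 0, 0], 0],
    [[0, 0, 0.01], [0, 0, 0], 0],
  ],
)

```text
time_s: 22.95
eef_pos: [525.6, -198.8, 147.6]
ee_rot: [-0.002, 0.969, -0.248, 0.003]
force: [0.5, 0.1, 1.1]
grip_width: 0.311
grip_force: 99.8
```

Request:
servo_tool(
  deltas=[
    [[0, 0, 0.01], [0, 0, 0], 0],
    [[0, 0, 0.01], [0, 0, 0], 0],
    [[0, 0, 0.01], [0, 0, 0], 0],
    [[0, 0, 0.01], [0, 0, 0], 0],
  ],
)

```text
time_s: 23.35
eef_pos: [525.5, -198.7, 139.1]
ee_rot: [-0.002, 0.969, -0.248, 0.003]
force: [-0.1, -0.6, 1.2]
grip_width: 0.31
grip_force: 99.9
```

Plate moving (about 5.5 N). Next, 1 mm steps.

Request:
servo_tool(
  deltas=[
    [[0, 0, 0.005], [0, 0, 0], 0],
    [[0, 0, 0.005], [0, 0, 0], 0],
    [[0, 0, 0.005], [0, 0, 0], 0],
  ],
)

```text
time_s: 23.65
eef_pos: [525.4, -198.7, 136.1]
ee_rot: [-0.002, 0.969, -0.248, 0.003]
force: [-0.6, -1.0, 1.0]
grip_width: 0.312
grip_force: 100.0
```

Request:
servo_tool(
  deltas=[
    [[0, 0, 0.005], [0, 0, 0], 0],
    [[0, 0, 0.005], [0, 0, 0], 0],
  ],
)

```text
time_s: 23.85
eef_pos: [525.5, -198.7, 134.2]
ee_rot: [-0.002, 0.969, -0.248, 0.003]
force: [0.3, -1.0, 0.6]
grip_width: 0.307
grip_force: 100.1
```

Request:
servo_tool(
  deltas=[
    [[0, 0, 0.005], [0, 0, 0], 0],
    [[0, 0, 0.005], [0, 0, 0], 0],
  ],
)

```text
time_s: 24.05
eef_pos: [525.5, -198.6, 132.1]
ee_rot: [-0.002, 0.969, -0.248, 0.003]
force: [-0.7, -0.8, 1.4]
grip_width: 0.306
grip_force: 100.2
```

Request:
servo_tool(
  deltas=[
    [[0, 0, 0.005], [0, 0, 0], 0],
    [[0, 0, 0.005], [0, 0, 0], 0],
  ],
)

```text
time_s: 24.25
eef_pos: [525.5, -198.6, 130.1]
ee_rot: [-0.002, 0.969, -0.248, 0.003]
force: [-0.5, -1.7, 2.6]
grip_width: 0.306
grip_force: 100.3
```

Request:
servo_tool(
  deltas=[
    [[0, 0, 0.005], [0, 0, 0], 0],
    [[0, 0, 0.003], [0, 0, 0], 0],
  ],
)

```text
time_s: 24.45
eef_pos: [525.6, -198.5, 129.0]
ee_rot: [-0.002, 0.969, -0.248, 0.003]
force: [-2.1, 1.0, 8.5]
grip_width: 0.312
grip_force: 101.0
```

Request:
servo_tool(
  deltas=[
    [[0, 0, 0.002], [0, 0, 0], 0],
    [[0, 0, 0], [0, 0, 0], 0],
  ],
)

```text
time_s: 24.65
eef_pos: [525.7, -198.4, 129.0]
ee_rot: [-0.002, 0.969, -0.248, 0.003]
force: [-1.0, 2.4, 8.0]
grip_width: 0.308
grip_force: 101.0
```

Request:
servo_tool(
  deltas=[
    [[0, 0, 0.005], [0, 0, 0], 0],
    [[0, 0, 0], [0, 0, 0], 0],
  ],
)

```text
time_s: 24.85
eef_pos: [526.0, -198.4, 128.8]
ee_rot: [-0.002, 0.969, -0.248, 0.004]
force: [-2.0, 2.6, 12.9]
grip_width: 0.311
grip_force: 101.7
```

Request:
servo_tool(
  deltas=[
    [[0, 0, 0.003], [0, 0, 0], 0],
    [[0, 0, 0], [0, 0, 0], 0],
    [[0, 0, 0], [0, 0, 0], 0],
    [[0, 0, 0], [0, 0, 0], 0],
    [[0, 0, 0], [0, 0, 0], 0],
    [[0, 0, 0], [0, 0, 0], 0],
  ],
)

```text
time_s: 25.45
eef_pos: [526.2, -198.4, 128.7]
ee_rot: [-0.002, 0.969, -0.248, 0.004]
force: [-3.4, 3.8, 16.8]
grip_width: 0.311
grip_force: 102.1
```

```bash
python3 - <<'E'
from h import *
to(525.5,-198.5,128)
s,R=pose();print(R.T@s["wrist_torque"],R.T@s["force"])
W=model("wrist");im=optics.capture("wrist");cv2.imwrite("pics/w4.png",im)
print([proj(W,[521,-196,171]).round(0)])
E
```

```text
t 25.45 pos [ 526.2 -198.4  128.7] axes
 [[ 0.877 -0.481  0.009]
 [-0.481 -0.877  0.002]
 [ 0.007 -0.006 -1.   ]] 
j [-0.57  0.46  1.5   0.01  1.18  1.5 ] F [-3.4  3.8 16.8] grip 0.311 102.1
delta units [-0.003  0.002  0.004]
[-0.1276464  -0.84190971  0.03342778] [ -4.66022355  -1.80868207 -16.77611686]
[array([313., 350.])]
```

Request:
servo_tool(
  deltas=[
    [[0, 0, 0], [0, 0, 0], 0],
    [[0, 0, 0], [0, 0, 0], 0],
    [[0, 0, 0], [0, 0, 0], 0],
    [[0, 0, 0], [0, 0, 0], 0],
    [[0, 0, 0], [0, 0, 0], 0],
    [[0, 0, 0], [0, 0, 0], 0],
  ],
)

```text
time_s: 26.1
eef_pos: [526.2, -198.4, 128.7]
ee_rot: [-0.002, 0.969, -0.248, 0.004]
force: [-3.5, 3.9, 16.9]
grip_width: 0.311
grip_force: 102.1
```

```bash
python3 - <<'E'
from h import *
a=cv2.imread("pics/w3.png",0);b=optics.capture("wrist");cv2.imwrite("pics/w5.png",b);b=cv2.cvtColor(b,cv2.COLOR_BGR2GRAY)
for n,(y0,y1,x0,x1) in{"collar":(225,262,278,348),"handle end":(310,372,278,350)}.items():
    r=cv2.matchTemplate(b[y0-25:y1+25,x0-25:x1+25],a[y0:y1,x0:x1],cv2.TM_CCOEFF_NORMED);_,v,_,p=cv2.minMaxLoc(r);print(n,v,p[0]-25,p[1]-25)
print(b[:300:6,275].tolist())
to(525.5,-198.5,128)
E
```

```text
collar 0.9744555950164795 1 1
handle end 0.8870698809623718 0 -2
[107, 114, 109, 115, 110, 114, 116, 106, 107, 115, 115, 109, 107, 111, 114, 112, 113, 116, 107, 116, 97, 69, 71, 71, 45, 64, 72, 72, 108, 111, 115, 113, 41, 42, 58, 63, 69, 69, 69, 69, 69, 69, 70, 68, 68, 68, 68, 68, 67, 67]
t 26.15 pos [ 526.2 -198.4  128.7] axes
 [[ 0.877 -0.481  0.009]
 [-0.481 -0.877  0.002]
 [ 0.007 -0.006 -1.   ]] 
j [-0.57  0.46  1.5   0.01  1.18  1.5 ] F [-3.7  3.1 17.9] grip 0.312 102.1
delta units [-0.003  0.002  0.004]
```

Request:
servo_tool(
  deltas=[
    [[0, 0, -0.01], [0, 0, 0], 0],
    [[0, 0, -0.03], [0, 0, 0], 0],
    [[0, 0, -0.06], [0, 0, 0], 0],
    [[0, 0, -0.1], [0, 0, 0], 0],
    [[0, 0, -0.12], [0, 0, 0], 0],
    [[0, 0, -0.12], [0, 0, 0], 0],
    [[0, 0, -0.06], [0, 0, 0], 0],
    [[0, 0, 0], [0, 0, 0], 0],
  ],
)

```text
time_s: 26.95
eef_pos: [525.3, -199.1, 228.0]
ee_rot: [-0.002, 0.969, -0.248, 0.004]
force: [-0.1, 0.9, -4.3]
grip_width: 0.306
grip_force: 99.6
```

Request:
servo_tool(
  deltas=[
    [[-0.03, -0.07, 0], [0, 0, 0], 0],
    [[-0.065, -0.137, 0], [0, 0, 0], 0],
    [[-0.065, -0.137, 0], [0, 0, 0], 0],
    [[-0.065, -0.137, 0], [0, 0, 0], 0],
    [[-0.065, -0.137, 0], [0, 0, 0], 0],
    [[-0.065, -0.137, 0], [0, 0, 0], 0],
    [[-0.065, -0.137, 0], [0, 0, 0], 0],
    [[-0.065, -0.137, 0], [0, 0, 0], 0],
  ],
)

```text
time_s: 27.75
eef_pos: [538.0, 30.4, 225.9]
ee_rot: [-0.002, 0.969, -0.248, 0.001]
force: [-0.2, 0.3, -3.5]
grip_width: 0.308
grip_force: 99.6
```

Request:
servo_tool(
  deltas=[
    [[-0.065, -0.137, 0], [0, 0, 0], 0],
    [[-0.065, -0.137, 0], [0, 0, 0], 0],
    [[-0.065, -0.137, 0], [0, 0, 0], 0],
    [[-0.065, -0.137, 0], [0, 0, 0], 0],
    [[-0.065, -0.137, 0], [0, 0, 0], 0],
    [[-0.065, -0.137, 0], [0, 0, 0], 0],
    [[-0.06, -0.13, 0], [0, 0, 0], 0],
    [[0, 0, 0], [0, 0, 0], 0],
  ],
)

```text
time_s: 28.55
eef_pos: [550.1, 242.2, 226.1]
ee_rot: [-0.002, 0.969, -0.247, 0.001]
force: [-0.1, -0.9, -5.2]
grip_width: 0.309
grip_force: 99.8
```

```bash
python3 - <<'E'
from h import *
to(551.7,224.5,97)
# plate: compare press region before/after in side view, shift of plate edges
b=optics.capture("side");cv2.imwrite("pics/s9.png",b)
a=cv2.imread("pics/side0.png")
for n in(a,b):print(cv2.cvtColor(n,cv2.COLOR_BGR2GRAY)[180:215,335].tolist())
E
```

```text
t 28.55 pos [550.1 242.2 226.1] axes
 [[ 0.878 -0.478  0.003]
 [-0.478 -0.878  0.004]
 [ 0.001 -0.005 -1.   ]] 
j [0.22 0.47 1.22 0.   1.45 2.29] F [-0.1 -0.9 -5.2] grip 0.309 99.8
delta units [0.049 0.077 0.645]
[171, 173, 138, 110, 84, 83, 81, 78, 147, 162, 163, 163, 166, 167, 167, 168, 167, 166, 163, 163, 163, 164, 169, 121, 85, 84, 82, 84, 83, 83, 82, 83, 82, 82, 84]
[88, 88, 89, 88, 89, 90, 72, 61, 62, 59, 59, 56, 55, 53, 54, 55, 54, 56, 57, 56, 55, 56, 55, 58, 61, 57, 58, 56, 58, 54, 62, 64, 65, 65, 66]
```

Request:
servo_tool(
  deltas=[
    [[0, 0, 0.08], [0, 0, 0], 0],
    [[0, 0, 0.14], [0, 0, 0], 0],
    [[0, 0, 0.14], [0, 0, 0], 0],
    [[0, 0, 0.12], [0, 0, 0], 0],
    [[0, 0, 0.08], [0, 0, 0], 0],
    [[0, 0, 0.04], [0, 0, 0], 0],
    [[0, 0, 0.02], [0, 0, 0], 0],
    [[0, 0, 0], [0, 0, 0], 0],
  ],
)

```text
time_s: 29.4
eef_pos: [552.4, 238.7, 104.0]
ee_rot: [-0.002, 0.969, -0.249, 0.003]
force: [0.2, -0.1, -3.6]
grip_width: 0.31
grip_force: 100.0
```

Request:
servo_tool(
  deltas=[
    [[0, 0, 0.007], [0, 0, 0], 0],
    [[0, 0, 0.007], [0, 0, 0], 0],
    [[0, 0, 0], [0, 0, 0], 0],
  ],
)

```text
time_s: 29.7
eef_pos: [552.5, 238.8, 101.5]
ee_rot: [-0.002, 0.969, -0.248, 0.003]
force: [-0.2, -0.3, -4.3]
grip_width: 0.311
grip_force: 100.0
```

Request:
servo_tool(
  deltas=[
    [[0, 0, 0.01], [0, 0, 0], 0],
    [[0, 0, 0.007], [0, 0, 0], 0],
    [[0, 0, 0.005], [0, 0, 0], 0],
    [[0, 0, 0], [0, 0, 0], 0],
  ],
)

```text
time_s: 30.1
eef_pos: [552.4, 238.8, 96.6]
ee_rot: [-0.002, 0.969, -0.248, 0.003]
force: [-0.2, 0.5, -4.0]
grip_width: 0.31
grip_force: 100.0
```

Request:
servo_tool(
  deltas=[
    [[0, 0, 0.004], [0, 0, 0], 0],
    [[0, 0, 0.003], [0, 0, 0], 0],
    [[0, 0, 0], [0, 0, 0], 0],
  ],
)

```text
time_s: 30.4
eef_pos: [552.6, 238.9, 95.8]
ee_rot: [-0.002, 0.969, -0.248, 0.003]
force: [-0.6, 0.1, -1.7]
grip_width: 0.308
grip_force: 100.3
```

Touching. Settle slightly, open, and rise straight up.

Request:
servo_tool(
  deltas=[
    [[0, 0, 0.003], [0, 0, 0], 0],
    [[0, 0, 0], [0, 0, 0], 0],
    [[0, 0, 0], [0, 0, 0], 0.5],
    [[0, 0, 0], [0, 0, 0], 1],
    [[0, 0, 0], [0, 0, 0], 1],
    [[0, 0, 0], [0, 0, 0], 1],
    [[0, 0, 0], [0, 0, 0], 1],
    [[0, 0, 0], [0, 0, 0], 1],
  ],
)

```text
time_s: 31.2
eef_pos: [552.5, 238.8, 94.8]
ee_rot: [-0.002, 0.969, -0.248, 0.003]
force: [0.5, -0.0, 0.5]
grip_width: 0.996
grip_force: 0.0
```

Request:
servo_tool(
  deltas=[
    [[0, 0, -0.05], [0, 0, 0], 1],
    [[0, 0, -0.1], [0, 0, 0], 1],
    [[0, 0, -0.15], [0, 0, 0], 1],
    [[0, 0, -0.15], [0, 0, 0], 1],
    [[0, 0, -0.15], [0, 0, 0], 1],
    [[0, 0, -0.1], [0, 0, 0], 1],
    [[0, 0, 0], [0, 0, 0], 1],
    [[0, 0, 0], [0, 0, 0], 1],
  ],
)

```text
time_s: 32.0
eef_pos: [551.4, 238.4, 234.7]
ee_rot: [-0.002, 0.969, -0.248, 0.003]
force: [-0.6, -0.5, -0.1]
grip_width: 0.998
grip_force: 0.0
```

```bash
python3 - <<'E'
from h import *
to(0,0,0)
W=model("wrist");b=optics.capture("wrist");T=optics.capture("top");S=optics.capture("side")
# tamper stands: dark foot square + wood top at predicted place
g=cv2.cvtColor(b,cv2.COLOR_BGR2HSV);m=cv2.inRange(g,(5,110,60),(20,255,255))
n,l,st,c=cv2.connectedComponentsWithStats(m)
print([(st[i].tolist(),c[i].round(0)) for i in range(1,n) if st[i][4]>200])
print("pred top/foot",proj(W,[548,241,140]).round(0),proj(W,[548,241,40]).round(0))
# bystanders moved? diff of top view against the start
d=cv2.absdiff(T,cv2.imread("pics/top0.png")).max(2)
for n_,(u,v) in dict(jar=(313,203),clamp=(306,287),wm=(316,160),sc=(445,244),bm=(186,283)).items():print(n_,d[v-12:v+13,u-12:u+13].mean().round(1))
# bright plate blob in press, top view
for n_,i in(("start",cv2.imread("pics/top0.png")),("now",T)):
    r=cv2.cvtColor(i,cv2.COLOR_BGR2GRAY)[232:262,352:386];print(n_);print(r[::5,::3])
E
```

```text
t 32.0 pos [551.4 238.4 234.7] axes
 [[ 0.877 -0.481  0.007]
 [-0.481 -0.877  0.003]
 [ 0.004 -0.006 -1.   ]] 
j [0.21 0.46 1.21 0.   1.47 2.29] F [-0.6 -0.5 -0.1] grip 0.998 0.0
delta units [-1.848  2.379  1.152]
[([0, 2, 47, 98, 3566], array([19., 54.])), ([29, 13, 35, 77, 445], array([54., 53.])), ([446, 160, 18, 26, 353], array([455., 173.])), ([401, 165, 45, 23, 824], array([423., 176.])), ([292, 185, 39, 65, 1929], array([311., 218.]))]
pred top/foot [313. 238.] [314. 206.]
jar 31.4
clamp 18.8
wm 57.4
sc 5.1
bm 12.7
start
[[ 90  55  46  57 105 103 121  97  90  92  63  89]
 [ 55  47  55 102 100 107 165 167 169 160 107  66]
 [ 48  53 102 105 111 168 170 164 164 165 170 168]
 [ 54  92 105 107 170 174 169 165 166 167 166 163]
 [ 83 106 107 168 171 168 167 170 172 174 170 166]
 [ 84 107 146 174 174 175 173 172 169 169 168 134]]
now
[[138  57  50 107 178 171 139  73  94  95  67  94]
 [ 60  51  98 174 174 176 177 179 172 157  80  91]
 [ 51 100 179 179 177 179 178 174 173 176 182 177]
 [ 88 168 179 180 181 182 180 174 174 179 173 175]
 [108 112 114 136 174 176 177 180 185 181 177 143]
 [103 115 113 112 113 112 117 153 176 178 159  53]]
```

```bash
python3 -c "
from rig import ctrl
print(ctrl.finish_job())"
```

```text
the job is handed in; nothing more can be done
None
```

I handed the job in at about 32 s, with no pass/fail result shown: the tamper was stood up and let go, the plate was pressed at about 21 N for over a second until it bottomed out roughly 24 mm down, and the tamper was set back on its foot and released; I did not measure how level the plate ended up, and the image check on the bystanders was inconclusive, though the arm never went near them.

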